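Pack a polished fitting and fold the carton shut

TASK

Pack the finished fitting, the longest of the three small fittings: lay it down inside the open carton, without letting it drop in. Then close the carton in the proper order, first folding both short end flaps flat, then both long flaps flat over them. Leave the other two fittings where they lie.

Things in the scene. Friction and masses are not known exactly. Their poses are not given: they have to be found in the camera images.
- carton: Open cardboard carton, 130 (x) x 190 (y) mm outside, walls 4 mm, rim 70 mm above the worktop, in a low plywood cradle (146 x 206 x 10 mm, corner angles up to 32 mm) fixed to the worktop. Origin: centre of the cradle's underside, on the worktop; y = the long way, z up. Inner floor 14 mm above the origin, 122 x 182 mm. Four flaps stand open round the rim.
- end_left (a joint): Short end flap, stiff 3 mm card, 122 mm wide, 63 mm from fold to free edge, on the carton's +y (left) end. Fold parallel to the carton's x axis through (0, 0.093, 0.0715) m in its frame. 0 = flat, shut; 1.57 = upright; more leans outward (to 2.5). Stays where left (friction under 1 N at the edge).
- end_right (a joint): Short end flap, stiff 3 mm card, 122 mm wide, 63 mm from fold to free edge, on the carton's -y (right) end. Fold parallel to the carton's x axis through (0, -0.093, 0.0715) m in its frame. 0 = flat, shut; 1.57 = upright; more leans outward (to 2.5). Stays where left (friction under 1 N at the edge).
- long_near (a joint): Long flap, stiff 3 mm card, 188 mm wide, 63 mm from fold to free edge, on the carton's -x (near) side. Fold parallel to the carton's y axis through (-0.064, 0, 0.0755) m in its frame. 0 = flat, shut; 1.57 = upright; more leans outward (to 2.5). Stays where left (friction under 1 N at the edge). Shuts 4 mm above the end flaps.
- long_far (a joint): Long flap, stiff 3 mm card, 188 mm wide, 63 mm from fold to free edge, on the carton's +x (far) side. Fold parallel to the carton's y axis through (0.064, 0, 0.0755) m in its frame. 0 = flat, shut; 1.57 = upright; more leans outward (to 2.5). Stays where left (friction under 1 N at the edge). Shuts 4 mm above the end flaps. A machine guard hangs beyond it, at x 0.64, z over 0.37 m.
- valve_fitting: The finished part to be packed: the longest of the three small metal fittings, 64 x 26 x 24 mm, a pale (chromed) ribbed cylinder body with a necked middle and a brass end, lying on its side. Origin: centre of its underside; y = along its length, z up (24 mm high). Grasp it across x (26 mm).
- brass_union: Bystander: small all-brass union, 35 x 19 x 17 mm, lying near the fitting. Origin: centre of its underside. Leave where it is.
- brass_ring: Bystander: thick round brass ring, 36 mm across and 16 mm high, lying near the fitting. Origin: centre of its underside. Leave where it is.

How it is judged:
By the outcome, as a careful person would: the job done as asked, in the order asked, and still so for the second after the job is handed in, with the robot touching nothing.
It also fails if it takes over 64 s, if anything falls off the work surface, if the arm or the gripper's body presses on something with over 40 N, if the wrist force passes 120 N, or if a joint passes its speed limit or range.

ROBOT

A 6-joint arm with a two-finger parallel gripper is mounted at the origin on a cart in front of the work surface, level with it; the furniture and walls round the work are solid. World frame = base frame: x ahead of the robot, y to its left, z up, the work surface at z = 0. Lengths are in m, angles in degrees, forces in N, time in s.
With the tool pointing down it reaches from about 0.325 to 0.925 m from the base axis. Payload 3.1 kg.
Tool frame: the origin (TCP) lies midway between the tips of the shut fingers; the grasp point (between the pads) lies 19 mm behind it; z points along the fingers, y is the line along which they close (so a half turn about z gives the same grasp; the last joint's range is limited). The gripper opens to 85 mm and grips with 20 to 120 N. Pads are 22 mm wide; open, the fingers measure 114 mm over their backs; the gripper's body (76 mm by 85 mm) begins 54 mm behind the grasp point. The pads swing forward as they close: fully open they stand 13 mm farther back than shut.
Start: joints at [-82.059, 12.427, 92.441, -0, 75.132, -6.429], TCP at [0.155, -0.605, 0.231] pointing down, gripper open.
Joint ranges: [-157.48, 157.48], [-44.54, 120.13], [17.64, 146.25], [-64.5, 244.5], [7.68, 150.69], [-147.95, 147.95]. Speed limits (degrees/s): [159.86, 159.86, 180, 180, 180, 180].

INTERFACE

Orientations are given as [roll, pitch, yaw] about the fixed x, y, z axes, in that order (R = Rz(yaw) Ry(pitch) Rx(roll)).
In Python, from workcell import manip gives the robot as it stands.
- The arm moves only by the shell command python3 -m handwheel 'ROWS' [OPENING] [FORCE]. ROWS is a JSON object of lists of equal length, an entry for each row: "slide": the shift along the world's x, y, z as a fraction of full scale, a list of three; "turn": the turn about the world's z as a fraction of full scale. A call has 1 to 10 rows; each row shifts and turns the commanded pose from where the row before left it; what a row does not reach is not made up. Full scale, the value 1, is 500 mm for a shift and 45 degrees for a turn. A row lasts 1/8 s, in which the tool goes at most 62.5 mm and 10.7 degrees, less where a joint would pass 70% of its speed; a pose out of reach is approached as far as the arm can. A call with a number of a shift or a turn outside -1 to 1 is refused whole. A call with a gripper value outside its range is refused whole. OPENING is the opening, from 0 (shut) to 1 (fully open), set as the call begins (- or left out, the last holds). The fingers move at their own pace and stop on an object; FORCE is the grip in N (left out, the last holds). Time passes only in rows, so rows that do not move let the fingers close. It gives the time, the measured TCP pose, the force, the opening and the grip force at its end, in the units of the state.
- manip.read_state(): the state, without advancing time (a new reading comes with each control period).
- manip.read_camera(name): name is "scene" or "top" or "wrist"; returns (picture, depth): 480x640x3 uint8, blue, green, red; 480x640 float32, m along the optical axis (not along the pixel's ray), 0 where there is no reading.
- manip.get_calibration(name): a dict with "fx", "fy", "cx", "cy" (pixels), "rvec" (rotation vector, rad) and "tvec" (3), from world to camera coordinates, as OpenCV has them. Camera axes: x right, y down, z forward; pixel columns grow to the right and rows downward; lengths in m; the calibration is good to about 2 mm. A picture is of the moment at which its call begins: read the wrist's pose just before it. get_calibration takes no time and is no camera call; for the wrist camera it gives the pose at the moment of the call.
- manip.hand_in(): hands the job in; it is judged then, once.
The state is a dict: "clock": time; "joint_positions": joint angles; "joint_velocities": joint speeds; "joint_efforts": joint torques, N m; "tcp_pos": TCP position; "eef_rot": TCP orientation; "contact_force": force on the tool from outside, world axes, zero at the start; "ft_torque": the same for the moment, N m; "gripper_width": finger opening in m; "finger_force": force on a finger pad.
Only numpy, scipy, OpenCV 4.12 (cv2) and the standard library are available. Lean on these libraries where they do the work, as an engineer would, in place of code of your own. Each camera call takes 0.05 s, during which the arm holds its last target. There are 200 camera calls.

## Working session

There is one attempt and no reset: what is moved stays moved. The work goes in short steps, Python scripts to look and compute and a shell command to move; the robot and the scene stay as the last step left them, time stands still between calls to the robot, and variables do not carry over. Pictures are saved under pics/ and viewed, at most 10 in all, crops included, and the job is handed in when it is done.

```bash
mkdir -p pics; ls; cat > h.py <<'E'
import numpy as np,cv2
from workcell import manip
def cal(n):
    c=manip.get_calibration(n);K=np.array([[c['fx'],0,c['cx']],[0,c['fy'],c['cy']],[0,0,1.]])
    R=cv2.Rodrigues(np.array(c['rvec'],float))[0];return K,R,np.array(c['tvec'],float).ravel()
def ray(C,uv,z):
    K,R,t=C;uv=np.atleast_2d(uv).astype(float)
    d=(R.T@np.linalg.inv(K)@np.c_[uv,np.ones(len(uv))].T).T;o=-R.T@t
    return o+d*((z-o[2])/d[:,2])[:,None]
def cloud(C,D):
    K,R,t=C;v,u=np.indices(D.shape)
    p=np.stack([(u-K[0,2])/K[0,0]*D,(v-K[1,2])/K[1,1]*D,D],-1)
    return (p-t)@R
def proj(C,P):
    K,R,t=C;q=(np.atleast_2d(P)@R.T+t)@K.T;return q[:,:2]/q[:,2:]
E
python3 - <<'E'
from h import *
s=manip.read_state();print(s)
for n in ['scene','top','wrist']:
    C=cal(n);im,D=manip.read_camera(n);cv2.imwrite(f'pics/{n}0.png',im);np.save(f'{n}0.npy',D);import pickle;pickle.dump(C,open(f'{n}0.pkl','wb'))
    print(n,-C[1].T@C[2],C[1][2])
E
```

```text
pics
{'clock': 0.0, 'joint_positions': array([-8.20592098e+01,  1.24776454e+01,  9.25287296e+01, -1.83387025e-03,
        7.51318378e+01, -6.42991355e+00]), 'joint_velocities': array([ 0.02808825,  0.04120612, -0.06622241, -0.02292166, -0.06958144,
        0.02789369]), 'joint_efforts': array([-1.18015396e-03, -3.96847236e+01, -3.03855014e+01, -4.04473840e-04,
        9.71574074e-03,  1.66439577e-05]), 'tcp_pos': array([ 0.15500636, -0.60463032,  0.22995637]), 'eef_rot': array([-1.79862458e+02, -1.37179399e-02,  1.43711600e+01]), 'contact_force': array([0.27197966, 0.08581342, 0.02803811]), 'ft_torque': array([ 0.03694145, -0.03193901, -0.00921948]), 'finger_force': 0.0, 'gripper_width': 0.08509858270000058}
scene [-0.18755995 -0.71884391  0.58532237] [ 0.59236201  0.66931101 -0.44847521]
top [0.42564946 0.03936748 0.94515524] [ 0.0589719   0.02494176 -0.99794801]
wrist [ 0.23464782 -0.58588317  0.37347106] [-0.30568141 -0.07724586 -0.94899523]
```

View pics/top0.png

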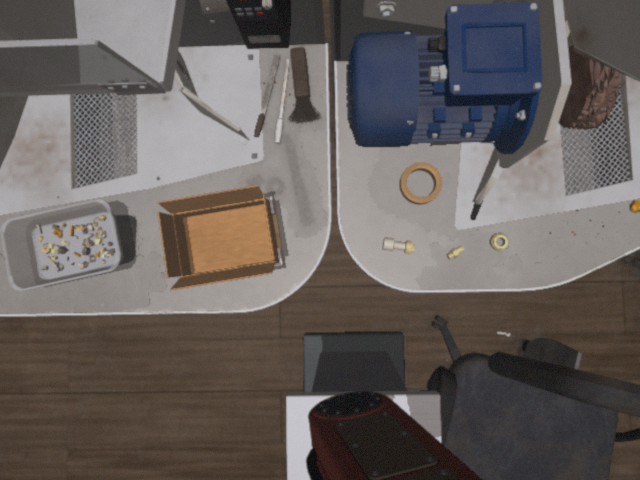

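View pics/scene0.png

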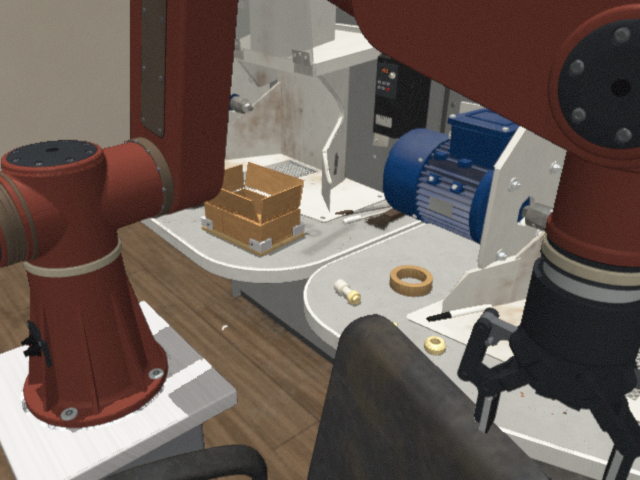

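View pics/wrist0.png

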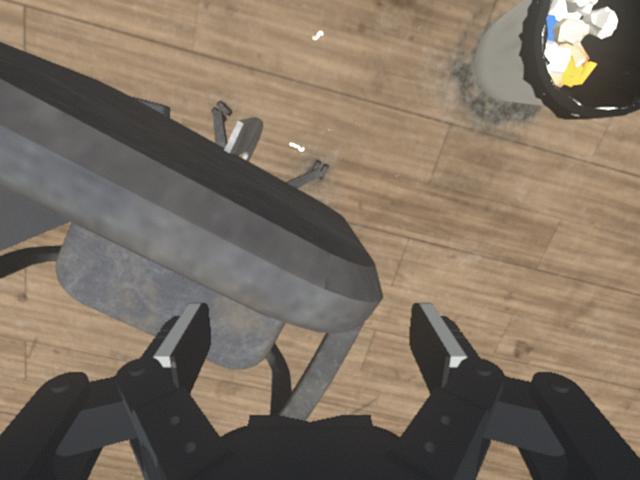

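The top view shows the chrome fitting at about (398,245) with its brass end at (410,247). The union is at (456,252) and the ring at (499,241). The carton is at about (222,240), with its flaps open and the guard above it. The scene view confirms this: fitting at (347,291), carton at (253,212). The wrist view shows only the floor and the chair.

```bash
python3 - <<'E'
from h import *
import pickle
L=lambda n:(pickle.load(open(n+'0.pkl','rb')),cv2.imread(f'pics/{n}0.png'),np.load(n+'0.npy'))
C,im,D=L('top');P=cloud(C,D)
def st(u0,u1,v0,v1,thr,n):
    Q=P[v0:v1,u0:u1].reshape(-1,3);print(n,'table',np.median(Q[:,2]));
    q=Q[(Q[:,2]>thr)];
    if len(q)>5:
        r=cv2.minAreaRect((q[:,:2]*1000).astype(np.float32));print(len(q),r,q[:,2].max(),np.percentile(q[:,2],90))
st(378,422,232,262,.012,'fit');st(444,468,240,262,.008,'union');st(488,512,230,252,.008,'ring')
# same fitting by colour mask in two views
Cs,ims,Ds=L('scene');Ps=cloud(Cs,Ds)
Q=Ps[275:308,330:365].reshape(-1,3);q=Q[Q[:,2]>.012];print('scene',len(q),cv2.minAreaRect((q[:,:2]*1000).astype(np.float32)),np.percentile(q[:,2],[50,90,99]), np.median(Q[:,2]))
# carton
Q=P[170:305,140:310].reshape(-1,3)
for z0,z1 in[(.008,.020),(.063,.076),(.08,.1),(.1,.15)]:
    q=Q[(Q[:,2]>z0)&(Q[:,2]<z1)];print('carton z',z0,z1,len(q),cv2.minAreaRect((q[:,:2]*1000).astype(np.float32)),q.min(0),q.max(0))
# floor inside
q=P[215:262,195:265].reshape(-1,3);print('floor z',np.median(q[:,2]))
q=P[20:110,0:180].reshape(-1,3);q=q[q[:,2]>.3];print('guard',len(q),q.min(0),q.max(0))
big=cv2.resize(im[175:305,140:320],None,fx=4,fy=4,interpolation=cv2.INTER_CUBIC);cv2.imwrite('pics/c1.png',big)
E
```

```text
fit table 0.0003148701876189284
311 ((452.83135986328125, -35.38037109375), (37.41444396972656, 154.6110076904297), 6.380188465118408) 0.9451552426643349 0.02415074779399601
union table 0.0006982490056181576
121 ((440.462158203125, -199.12664794921875), (18.68808937072754, 34.92310333251953), 41.3206787109375) 0.019349250848517158 0.017404949428579158
ring table 0.0018423319567336207
199 ((452.2537841796875, -134.46554565429688), (33.929718017578125, 350.0737609863281), 3.1654086112976074) 0.9451552426643349 0.017992945505254106
scene 270 ((152.9774169921875, -397.1532287597656), (935.5555419921875, 50.378814697265625), 46.452178955078125) [0.01906532 0.02398354 0.58532237] 0.0007038847433521936
carton z 0.008 0.02 5257 ((523.3031005859375, 309.62969970703125), (228.50701904296875, 291.8367614746094), 3.7741341590881348) [0.40671788 0.15670859 0.00800089] [0.62782867 0.4609329  0.01985473]
carton z 0.063 0.076 522 ((476.9358825683594, 267.6868591308594), (129.76400756835938, 189.8773193359375), 8.434578895568848) [0.40234578 0.16576618 0.06306351] [0.55468613 0.37111557 0.07598006]
carton z 0.08 0.1 994 ((476.26959228515625, 266.7897644042969), (140.44110107421875, 192.8129425048828), 8.156645774841309) [0.39398115 0.16333207 0.0800167 ] [0.55867282 0.37185043 0.09998929]
carton z 0.1 0.15 2431 ((474.594482421875, 265.35772705078125), (163.8488311767578, 199.26153564453125), 8.222722053527832) [0.38092289 0.15946507 0.10001796] [0.56751313 0.37270563 0.14024632]
floor z 0.013588097903670594
guard 13130 [0.42564946 0.03936748 0.33746934] [0.75159259 0.51081376 0.94515524]
```

View pics/c1.png

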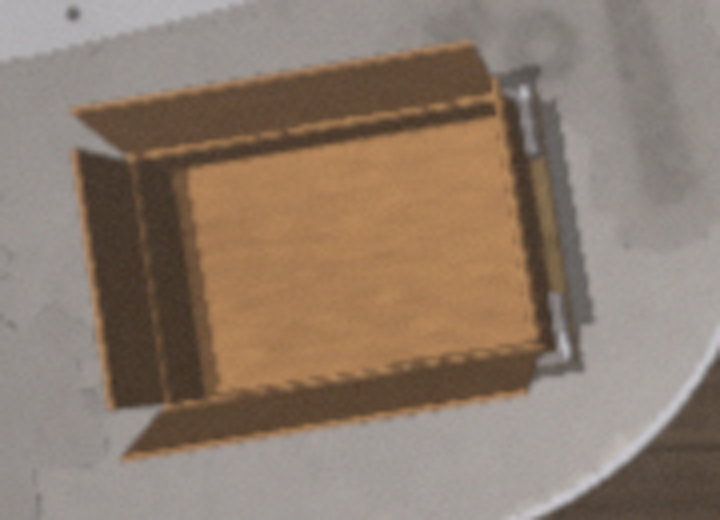

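```bash
python3 - <<'E'
from h import *
import pickle
L=lambda n:(pickle.load(open(n+'0.pkl','rb')),cv2.imread(f'pics/{n}0.png'),np.load(n+'0.npy'))
C,im,D=L('top');P=cloud(C,D);P[D==0]=np.nan
Cs,ims,Ds=L('scene');Ps=cloud(Cs,Ds);Ps[Ds==0]=np.nan
for nm,Q in(('top',P[232:262,375:425]),('scene',Ps[272:310,328:368])):
    q=Q.reshape(-1,3);q=q[(q[:,2]>.009)&(q[:,2]<.04)];print(nm,len(q),cv2.minAreaRect((q[:,:2]*1000).astype(np.float32)),np.percentile(q[:,2],[50,95,99]))
o=np.array([.477,.2677]);a=np.radians(8.35);R=np.array([[np.cos(a),-np.sin(a)],[np.sin(a),np.cos(a)]])
for nm,PP in(('top',P),('scene',Ps)):
    q=PP.reshape(-1,3);q=q[np.isfinite(q[:,0])];q=q.copy();q[:,:2]=(q[:,:2]-o)@R
    w=q[(abs(q[:,0])<.12)&(abs(q[:,1])<.15)&(q[:,2]<.16)]
    for f,k,s,h,oth in(('end_left',1,1,.093,.05),('end_right',1,-1,.093,.05),('near',0,-1,.064,.08),('far',0,1,.064,.08)):
        hz=.0715 if k else .0755
        m=(s*w[:,k]>h-.02)&(w[:,2]>hz+.02)&(abs(w[:,1-k])<oth)
        e=w[m];
        if len(e)<10: print(nm,f,len(e));continue
        th=np.arctan2(e[:,2]-hz,-(s*e[:,k]-h));print(nm,f,len(e),np.percentile(th,[10,50,90]).round(2),'maxz',np.percentile(e[:,2],98))
# obstacles along the way
for nm,PP in(('top',P),('scene',Ps)):
    q=PP.reshape(-1,3);q=q[np.isfinite(q[:,0])]
    for x0,x1,y0,y1 in((.1,.3,-.8,-.5),(.2,.4,-.6,-.4),(.25,.4,-.4,-.2),(.4,.5,-.5,-.1),(.55,.8,.05,.5),(.55,.8,-.4,0)):
        m=(q[:,0]>x0)&(q[:,0]<x1)&(q[:,1]>y0)&(q[:,1]<y1)
        if m.sum(): print(nm,x0,x1,y0,y1,m.sum(),np.percentile(q[m,2],[50,99]).round(3))
g=P.reshape(-1,3);g=g[(g[:,2]>.3)&(g[:,2]<.6)&(g[:,1]>.1)&(g[:,1]<.5)&(g[:,0]>.3)];print('guard',np.percentile(g,[1,50,99],axis=0))
E
```

```text
top 317 ((456.7803649902344, -81.940185546875), (63.227264404296875, 25.541296005249023), 79.88310241699219) [0.01943924 0.02462677 0.02639013]
scene 297 ((454.2077331542969, -82.44564819335938), (67.40152740478516, 25.859954833984375), 78.96196746826172) [0.01803305 0.02430787 0.02551606]
top end_left 578 [1.57 1.59 1.62] maxz 0.13529340994937605
top end_right 117 [1.67 1.69 1.72] maxz 0.13612329358376282
top near 715 [1.83 1.86 1.88] maxz 0.1365856548819912
top far 885 [1.74 1.77 1.79] maxz 0.13808669200203422
scene end_left 295 [1.53 1.6  1.66] maxz 0.13522969186616215
scene end_right 555 [1.65 1.69 1.74] maxz 0.1345365491129094
scene near 446 [1.9  1.93 1.98] maxz 0.13584758200238142
scene far 786 [1.66 1.75 1.8 ] maxz 0.1374359670836129
top 0.1 0.3 -0.8 -0.5 4197 [-0.76  -0.739]
top 0.2 0.4 -0.6 -0.4 2535 [-0.756  0.221]
top 0.25 0.4 -0.4 -0.2 2711 [-0.001  0.004]
top 0.4 0.5 -0.5 -0.1 9224 [0.    0.017]
top 0.55 0.8 0.05 0.5 42073 [0.012 0.53 ]
top 0.55 0.8 -0.4 0 44170 [0.259 0.35 ]
scene 0.1 0.3 -0.8 -0.5 38496 [0.364 0.486]
scene 0.2 0.4 -0.6 -0.4 476 [0.001 0.221]
scene 0.4 0.5 -0.5 -0.1 5646 [0.    0.017]
scene 0.55 0.8 0.05 0.5 18747 [0.062 0.498]
scene 0.55 0.8 -0.4 0 27512 [0.178 0.334]
guard [[0.64028008 0.1265406  0.31068589]
 [0.6912955  0.32629699 0.39268907]
 [0.78650586 0.4624573  0.53105032]]
```

```bash
python3 -m handwheel '{"slide":[[0,0,0.1],[0,0,0.1],[0.06,0.105,0],[0.06,0.105,0],[0.06,0.105,0],[0.06,0.105,0],[0.06,0.105,0],[0.06,0.105,0],[0.06,0.105,0],[0.06,0.105,0]],"turn":[0,0,0.18,0.18,0.18,0.18,0.18,0.18,0.18,0.18]}' 1
python3 -m handwheel '{"slide":[[0.06,0.1,0],[0.06,0.1,0],[0,0,-0.09],[0,0,-0.09],[0,0,-0.09],[0,0,0]],"turn":[0,0,0,0,0,0]}'
python3 - <<'E'
from h import *
s=manip.read_state();print(s['tcp_pos'],s['eef_rot'],s['contact_force'])
C=cal('wrist');im,D=manip.read_camera('wrist');cv2.imwrite('pics/w1.png',im)
P=cloud(C,D);P[D==0]=np.nan;q=P[:300].reshape(-1,3);q=q[np.isfinite(q[:,0])]
q=q[(abs(q[:,0]-.456)<.045)&(abs(q[:,1]+.082)<.045)&(q[:,2]>.008)&(q[:,2]<.04)];print(len(q),cv2.minAreaRect((q[:,:2]*1000).astype(np.float32)),np.percentile(q[:,2],[50,95,99]))
E
```

```text
clock: 1.4
tcp_pos: [0.3956, -0.1836, 0.3312]
eef_rot: [180.0, 0.0, 79.4]
contact_force: [0.8, -0.2, -0.3]
gripper_width: 0.0857
finger_force: 0.0
clock: 2.15
tcp_pos: [0.4514, -0.0841, 0.192]
eef_rot: [-179.4, -0.1, 79.2]
contact_force: [0.5, 0.1, 0.4]
gripper_width: 0.0852
finger_force: 0.0
[ 0.45144137 -0.08407251  0.19198195] [-1.79416331e+02 -8.58662803e-02  7.91805075e+01] [0.51529364 0.0840208  0.38318588]
1535 ((457.00628662109375, -82.76024627685547), (63.735755920410156, 25.341419219970703), 80.0624771118164) [0.02027222 0.02499245 0.02558717]
```

View pics/w1.png

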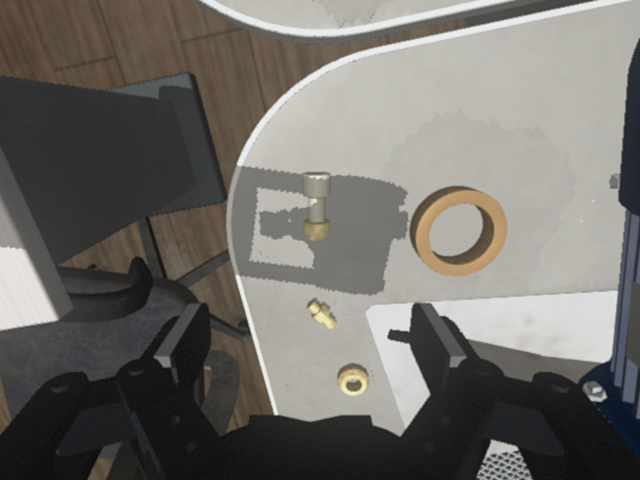

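The wrist view shows the fitting at (317,206), with the wide chrome body at (317,184), the neck below it and the brass ball at (317,229). The union is at (321,314) and the ring at (352,379), both clear of the fingers. Next I'll check the width profile to choose where to grip.

```bash
python3 - <<'E'
from h import *
C=cal('wrist');im,D=manip.read_camera('wrist')
P=cloud(C,D);P[D==0]=np.nan;q=P[:300].reshape(-1,3);q=q[np.isfinite(q[:,0])]
q=q[(abs(q[:,0]-.456)<.045)&(abs(q[:,1]+.082)<.045)&(q[:,2]>.006)&(q[:,2]<.04)]
a=np.radians(80);e=np.array([np.cos(a),np.sin(a)]);n=np.array([e[1],-e[0]]);d=q[:,:2]-[.457,-.0826]
s=d@e*1000;t=d@n*1000
for k in range(-34,34,4):
    m=(s>=k)&(s<k+4)
    if m.sum()>3: print(k,m.sum(),t[m].min().round(1),t[m].max().round(1),(q[m,2].max()*1000).round(1))
E
```

```text
-34 30 -7.2 7.5 21.2
-30 40 -7.1 7.5 21.7
-26 96 -11.9 12.4 26.3
-22 101 -11.8 12.4 25.9
-18 146 -11.9 12.4 26.0
-14 86 -10.8 12.5 25.1
-10 65 -6.8 7.6 20.4
-6 66 -6.7 7.7 20.9
-2 68 -7.6 7.7 21.5
2 71 -7.6 7.7 21.2
6 67 -7.5 7.7 21.6
10 84 -12.1 12.4 25.8
14 115 -12.0 12.4 25.5
18 117 -11.8 12.4 25.9
22 116 -11.8 12.4 26.1
26 123 -11.6 12.4 25.8
30 105 -11.7 12.5 25.7
```

```bash
python3 -m handwheel '{"slide":[[0.018,0.038,-0.06],[0,0,-0.1],[0,0,-0.08],[0,0,-0.06],[0,0,0],[0,0,0]],"turn":[0.02,0,0,0,0,0]}' 0.6
```

```text
clock: 3.0
tcp_pos: [0.4668, -0.0673, 0.049]
eef_rot: [179.7, 0.0, 80.1]
contact_force: [1.1, -0.2, 0.5]
gripper_width: 0.051
finger_force: 0.0
```

```bash
python3 -m handwheel '{"slide":[[0,0,0],[0,0,0]],"turn":[0,0]}'; python3 -m handwheel '{"slide":[[0,0,0]],"turn":[0]}'; python3 - <<'E'
from h import *
P=[]
for i in range(3): manip.read_camera('top');P.append(manip.read_state()['tcp_pos'])
print(np.round(P,4))
E
```

```text
clock: 3.25
tcp_pos: [0.4654, -0.0669, 0.0478]
eef_rot: [179.8, 0.0, 80.1]
contact_force: [-1.0, -0.3, 0.4]
gripper_width: 0.0516
finger_force: 0.0
clock: 3.38
tcp_pos: [0.4646, -0.0666, 0.047]
eef_rot: [179.9, 0.0, 80.1]
contact_force: [-0.3, 0.5, 0.4]
gripper_width: 0.0512
finger_force: 0.0
[[ 0.4644 -0.0665  0.0467]
 [ 0.4642 -0.0665  0.0465]
 [ 0.4641 -0.0664  0.0464]]
```

```bash
python3 -m handwheel '{"slide":[[-0.007,0.002,-0.03],[0,0,-0.03],[0,0,-0.024],[0,0,0],[0,0,0],[0,0,0]],"turn":[0,0,0,0,0,0]}'; python3 -m handwheel '{"slide":[[0,0,0],[0,0,0],[0,0,0],[0,0,0],[0,0,0]],"turn":[0,0,0,0,0]}' 0 60
```

```text
clock: 4.28
tcp_pos: [0.4613, -0.0657, 0.0048]
eef_rot: [179.9, 0.0, 80.1]
contact_force: [0.2, 0.3, -0.1]
gripper_width: 0.0511
finger_force: 0.0
clock: 4.9
tcp_pos: [0.4613, -0.0656, 0.005]
eef_rot: [179.9, 0.0, 80.1]
contact_force: [-0.9, -0.1, 5.3]
gripper_width: 0.0235
finger_force: 59.2
```

```bash
python3 -m handwheel '{"slide":[[0,0,0.05],[0,0,0.1],[0,0,0.1],[0,0,0.1],[0,0,0.05],[0,0,0],[0,0,0]],"turn":[0,0,0,0,0,0,0]}'; python3 -m handwheel '{"slide":[[0.005,0.07,0],[0.007,0.11,0],[0.007,0.11,0],[0.007,0.11,0],[0.007,0.11,0],[0.007,0.1,0],[0,0,0],[0,0,0],[0,0,0],[0,0,0]],"turn":[0,0.08,0.08,0.08,0.08,0.088,0,0,0,0]}'
python3 - <<'E'
from h import *
s=manip.read_state();print(s['tcp_pos'],s['eef_rot'],s['gripper_width'],s['finger_force'])
im,D=manip.read_camera('scene');cv2.imwrite('pics/s2.png',im)
E
```

```text
clock: 5.78
tcp_pos: [0.4595, -0.0651, 0.2025]
eef_rot: [-179.8, -0.0, 80.1]
contact_force: [-1.4, -0.0, -1.4]
gripper_width: 0.0233
finger_force: 59.1
clock: 7.02
tcp_pos: [0.4806, 0.2383, 0.204]
eef_rot: [-180.0, 0.0, 98.3]
contact_force: [-0.0, -0.7, 0.2]
gripper_width: 0.0236
finger_force: 59.1
[0.48064702 0.23833924 0.20401288] [-1.79972304e+02  1.10015063e-02  9.83135684e+01] 0.02359605803626708 59.08117428305559
```

View pics/s2.png

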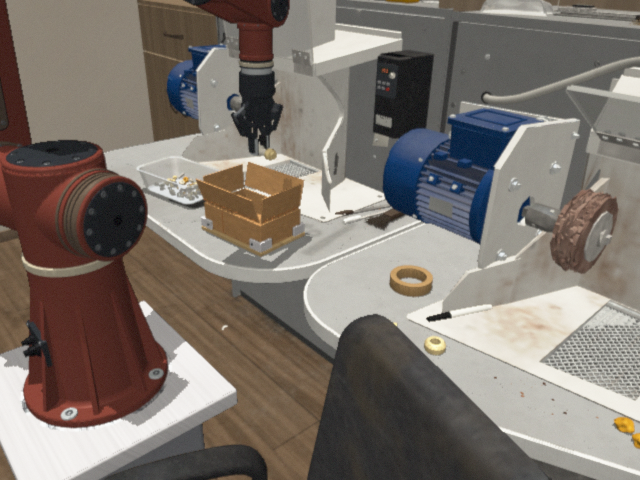

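The fitting is held level above the carton, with its brass end at (270,154), and the flaps are untouched. Lowering it now.

```bash
python3 -m handwheel '{"slide":[[0,0.004,-0.05],[0,0,-0.07],[0,0,-0.07],[0,0,-0.07],[0,0,-0.06],[0,0,-0.02],[0,0,0],[0,0,0]],"turn":[0,0,0,0,0,0,0,0]}'; python3 -m handwheel '{"slide":[[0,0,-0.01],[0,0,-0.01],[0,0,-0.006],[0,0,0],[0,0,0],[0,0,0]],"turn":[0,0,0,0,0,0]}'
```

```text
clock: 8.07
tcp_pos: [0.4821, 0.2419, 0.0359]
eef_rot: [179.8, -0.0, 98.4]
contact_force: [-0.4, 0.3, 1.5]
gripper_width: 0.0233
finger_force: 59.1
clock: 8.82
tcp_pos: [0.4808, 0.2416, 0.0214]
eef_rot: [180.0, -0.0, 98.4]
contact_force: [0.4, -0.7, -1.0]
gripper_width: 0.0229
finger_force: 59.1
```

```bash
python3 -m handwheel '{"slide":[[0,0,-0.003],[0,0,0],[0,0,0],[0,0,0]],"turn":[0,0,0,0]}';python3 -m handwheel '{"slide":[[0,0,-0.002],[0,0,0],[0,0,0],[0,0,0]],"turn":[0,0,0,0]}'
```

```text
clock: 9.32
tcp_pos: [0.4807, 0.2416, 0.0198]
eef_rot: [180.0, -0.0, 98.4]
contact_force: [-0.3, 0.1, -0.9]
gripper_width: 0.0233
finger_force: 59.1
clock: 9.82
tcp_pos: [0.4808, 0.2416, 0.0191]
eef_rot: [180.0, -0.0, 98.4]
contact_force: [-0.7, -1.3, 2.8]
gripper_width: 0.0234
finger_force: 59.5
```

```bash
python3 -m handwheel '{"slide":[[0,0,-0.001],[0,0,0],[0,0,0]],"turn":[0,0,0]}';python3 -m handwheel '{"slide":[[0,0,0],[0,0,0],[0,0,0],[0,0,0]],"turn":[0,0,0,0]}' 0.55; python3 -m handwheel '{"slide":[[0,0,0.03],[0,0,0.07],[0,0,0.1],[0,0,0.1],[0,0,0.1],[0,0,0]],"turn":[0,0,0,0,0,0]}'
python3 - <<'E'
from h import *
im,D=manip.read_camera('wrist');C=cal('wrist');cv2.imwrite('pics/w3.png',im)
E
```

```text
clock: 10.2
tcp_pos: [0.4808, 0.2416, 0.019]
eef_rot: [180.0, 0.0, 98.4]
contact_force: [-2.3, -0.8, 7.3]
gripper_width: 0.0235
finger_force: 59.9
clock: 10.7
tcp_pos: [0.4805, 0.2415, 0.0181]
eef_rot: [-180.0, 0.0, 98.4]
contact_force: [0.0, -0.0, 0.3]
gripper_width: 0.0472
finger_force: 0.0
clock: 11.45
tcp_pos: [0.4845, 0.2429, 0.2257]
eef_rot: [179.2, -0.1, 98.4]
contact_force: [0.6, 0.5, -1.0]
gripper_width: 0.0471
finger_force: 0.0
```

View pics/w3.png

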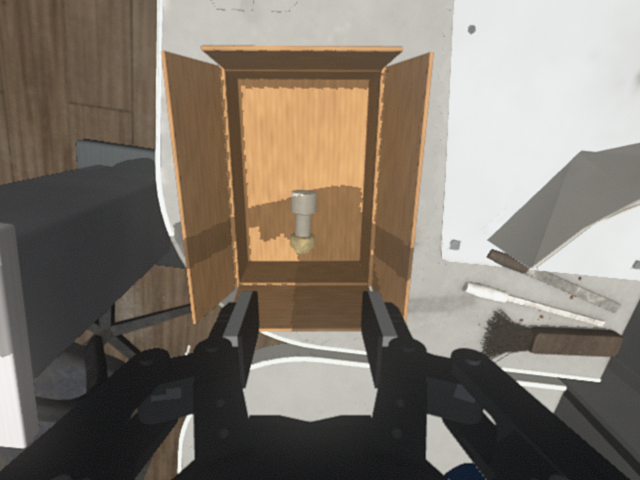

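The fitting lies inside on the carton floor at (303,222), and all four flaps are still open. Next is the right end flap.

```bash
python3 -m handwheel '{"slide":[[0.011,-0.075,0],[0.011,-0.075,0],[0.011,-0.075,0],[0,0,-0.06],[0,0,-0.08],[0,0,-0.06],[0,0,0],[0,0,0],[0,0,0]],"turn":[0,0,0,0,0,0,0,0,0]}' 0; python3 -m handwheel '{"slide":[[-0.005,0.032,0],[-0.004,0.031,0],[-0.0046,0.0317,-0.003],[-0.003,0.021,-0.009],[-0.003,0.019,-0.014],[-0.002,0.014,-0.019],[-0.001,0.009,-0.0216],[0,0.003,-0.0234],[0,0,0],[0,0,0]],"turn":[0,0,0,0,0,0,0,0,0,0]}'
```

```text
clock: 12.62
tcp_pos: [0.4985, 0.1293, 0.12]
eef_rot: [179.8, 0.0, 98.4]
contact_force: [-0.1, 0.0, -0.5]
gripper_width: 0.0002
finger_force: 0.0
clock: 13.88
tcp_pos: [0.4861, 0.2094, 0.073]
eef_rot: [180.0, -0.0, 98.4]
contact_force: [0.2, 0.2, 1.3]
gripper_width: -0.0004
finger_force: 0.7
```

```bash
cat > flaps.py <<'E'
from h import *
import sys
s=manip.read_state();print(s['clock'],s['tcp_pos'].round(4),s['contact_force'].round(1))
o=np.array([.477,.2677]);a=np.radians(8.35);R=np.array([[np.cos(a),-np.sin(a)],[np.sin(a),np.cos(a)]])
for n in sys.argv[1:]:
    C=cal(n);im,D=manip.read_camera(n);cv2.imwrite(f'pics/{n}_{s["clock"]:.2f}.png',im)
    q=cloud(C,D)[D>0];q[:,:2]=(q[:,:2]-o)@R
    for f,k,sg,h,oth in(('end_left',1,1,.093,.05),('end_right',1,-1,.093,.05),('near',0,-1,.064,.08),('far',0,1,.064,.08)):
        hz=.0715 if k else .0755
        i=h-sg*q[:,k];hh=q[:,2]-hz;r=np.hypot(i,hh)
        m=(r>.025)&(r<.061)&(abs(q[:,1-k])<oth)&(hh>-.01)
        th=np.arctan2(hh[m],i[m]);hist,_=np.histogram(th,np.arange(-.2,2.6,.2))
        print(n,f,m.sum(),hist)
E
python3 flaps.py scene top
```

```text
13.875 [0.4861 0.2094 0.073 ] [0.2 0.2 1.3]
scene end_left 428 [  0   0   0   0   0   0   0   0 190 238   0   0   0]
scene end_right 432 [  2 145  20  30  57  60  96  22   0   0   0   0   0]
scene near 761 [115  33  36  25   4  15  14   0   0   0 503  16   0]
scene far 303 [ 67   8   6   5   1   8   1   0   0 189  18   0   0]
top end_left 0 [0 0 0 0 0 0 0 0 0 0 0 0 0]
top end_right 0 [0 0 0 0 0 0 0 0 0 0 0 0 0]
top near 344 [ 61   3   0   0   0   0   0   0   0   0 280   0   0]
top far 61 [42  1  0  0  0  0  0  0  0 17  0  0  0]
```

```bash
python3 -m handwheel '{"slide":[[0,0,-0.004],[0,0,0],[0,0,0.1],[0,0,0.1],[-0.0145,0.0985,0],[-0.0145,0.0985,0],[-0.0145,0.0985,0],[-0.0145,0.0985,0],[0,0,0],[0,0,0]],"turn":[0,0,0,0,0,0,0,0,0,0]}'; python3 -m handwheel '{"slide":[[0,0,-0.05],[0,0,-0.056],[0,0,0],[0,0,0]],"turn":[0,0,0,0]}';python3 flaps.py scene
```

```text
clock: 15.22
tcp_pos: [0.4563, 0.4055, 0.1703]
eef_rot: [-179.9, 0.1, 98.5]
contact_force: [-0.4, -0.9, 0.1]
gripper_width: 0.0001
finger_force: 0.0
clock: 15.72
tcp_pos: [0.4576, 0.4057, 0.119]
eef_rot: [180.0, -0.0, 98.4]
contact_force: [0.9, 0.8, 0.8]
gripper_width: -0.0
finger_force: 0.0
15.725 [0.4576 0.4057 0.119 ] [0.9 0.8 0.8]
scene end_left 437 [  0   0   0   0   0   0   0   0 194 243   0   0   0]
scene end_right 216 [  8 208   0   0   0   0   0   0   0   0   0   0   0]
scene near 652 [120   4   0   0   0   0   0   0   0   0 510  18   0]
scene far 870 [129   3   0   0   0   0   0   0   4 670  64   0   0]
```

```bash
python3 -m handwheel '{"slide":[[0.005,-0.032,0],[0.004,-0.031,0],[0.0046,-0.0317,-0.003],[0.003,-0.021,-0.009],[0.003,-0.019,-0.014],[0.002,-0.014,-0.019],[0.001,-0.009,-0.0216],[0,-0.003,-0.0234],[0,0,-0.004],[0,0,0]],"turn":[0,0,0,0,0,0,0,0,0,0]}'; python3 -m handwheel '{"slide":[[0,0,0],[0,0,0.1],[0,0,0.1],[0,0,0],[0,0,0]],"turn":[0,0,0,0,0]}';python3 flaps.py scene wrist
```

```text
clock: 17.02
tcp_pos: [0.4682, 0.3259, 0.0728]
eef_rot: [-179.9, 0.1, 98.5]
contact_force: [-4.3, -3.8, 13.3]
gripper_width: -0.0003
finger_force: 6.2
clock: 17.65
tcp_pos: [0.4675, 0.326, 0.1704]
eef_rot: [-179.9, 0.0, 98.5]
contact_force: [0.4, 0.7, -0.2]
gripper_width: 0.0
finger_force: 0.0
17.65 [0.4675 0.326  0.1704] [ 0.4  0.7 -0.2]
scene end_left 82 [ 5 77  0  0  0  0  0  0  0  0  0  0  0]
scene end_right 226 [  5 221   0   0   0   0   0   0   0   0   0   0   0]
scene near 649 [112   4   0   0   0   0   0   0   0   0 514  19   0]
scene far 945 [209   7   0   0   0   0   0   0  11 641  77   0   0]
wrist end_left 6284 [   0 6284    0    0    0    0    0    0    0    0    0    0    0]
wrist end_right 216 [  0 216   0   0   0   0   0   0   0   0   0   0   0]
wrist near 8542 [3269   17    0    0    0    0    0    0    0  387 4869    0    0]
wrist far 7799 [3216   36    0    0    0    0    0    0    0 4547    0    0    0]
```

```bash
python3 -m handwheel '{"slide":[[-0.0564,-0.038,0],[-0.0564,-0.038,0],[-0.0564,-0.038,0],[-0.0564,-0.038,0],[0,0,0],[0,0,-0.05],[0,0,-0.052],[0,0,0],[0,0,0],[0,0,0]],"turn":[0,0,0,0,0,0,0,0,0,0]}'; python3 -m handwheel '{"slide":[[0.0586,0.0086,-0.001],[0.0226,0.0033,0.005],[0.0317,0.0046,-0.003],[0.0208,0.003,-0.009],[0.0188,0.0028,-0.014],[0.0139,0.002,-0.019],[0.0089,0.0013,-0.0216],[0.003,0,-0.0234],[0,0,-0.004],[0,0,0]],"turn":[0,0,0,0,0,0,0,0,0,0]}'; python3 flaps.py scene wrist
```

```text
clock: 19.0
tcp_pos: [0.3565, 0.2506, 0.1214]
eef_rot: [179.9, -0.0, 98.4]
contact_force: [-0.0, 0.2, -0.5]
gripper_width: -0.0002
finger_force: 0.0
clock: 20.25
tcp_pos: [0.4447, 0.2629, 0.0768]
eef_rot: [-180.0, 0.0, 98.5]
contact_force: [-3.9, -2.0, 12.5]
gripper_width: -0.0001
finger_force: 6.4
20.25 [0.4447 0.2629 0.0768] [-3.9 -2.  12.5]
scene end_left 146 [  1 125  20   0   0   0   0   0   0   0   0   0   0]
scene end_right 264 [  2 232  30   0   0   0   0   0   0   0   0   0   0]
scene near 592 [ 16 313  15  22  41  54  61  25  29  16   0   0   0]
scene far 763 [169   3   0   0   0   0   0   0   9 518  64   0   0]
wrist end_left 19976 [    0 17992  1984     0     0     0     0     0     0     0     0     0
     0]
wrist end_right 1307 [   0 1145  162    0    0    0    0    0    0    0    0    0    0]
wrist near 24675 [    2 16658   375   625   823  1579  1107   998  2137   371     0     0
     0]
wrist far 33192 [10633    58     0     0     0     0     0     0     0 22172   329     0
     0]
```

```bash
python3 -m handwheel '{"slide":[[0,0,0.08],[0,0,0.08],[0,0,0],[0,0,0]],"turn":[0,0,0,0]}'; python3 - <<'E'
from h import *
s=manip.read_state();t=s['tcp_pos'];print(t,s['joint_positions'].round(1))
for n in('scene','top'):
    C=cal(n);im,D=manip.read_camera(n);q=cloud(C,D)[D>0]
    m=(np.hypot(*(q[:,:2]-t[:2]).T)<.16)&(q[:,2]>.16);q=q[m]
    for z in np.arange(.16,.62,.04):
        k=q[(q[:,2]>z)&(q[:,2]<=z+.04)]
        if len(k)>10:
            d=k[:,:2]-t[:2];print(n,round(z-t[2],2),len(k),'dx',np.percentile(d[:,0],[1,50,99]).round(3),'dy',np.percentile(d[:,1],[1,99]).round(3))
q=cloud(cal('scene'),manip.read_camera('scene')[1]).reshape(-1,3);q=q[(q[:,0]>.58)&(q[:,0]<.75)&(q[:,1]>.1)&(q[:,1]<.5)&(q[:,2]>.2)&(q[:,2]<.6)]
for z in np.arange(.2,.6,.04):
    k=q[(q[:,2]>z)&(q[:,2]<=z+.04)]
    if len(k)>10: print('guard',z.round(2),len(k),np.percentile(k[:,0],[1,10,50]).round(3),np.percentile(k[:,1],[1,99]).round(2))
E
```

```text
clock: 20.85
tcp_pos: [0.4435, 0.2625, 0.1541]
eef_rot: [-179.9, 0.0, 98.4]
contact_force: [-0.1, 0.6, -0.4]
gripper_width: -0.0
finger_force: 0.0
[0.44350893 0.26249369 0.15408232] [ 22.8   3.8 110.9  -0.   65.4  14.4]
scene 0.01 219 dx [-0.017 -0.006  0.02 ] dy [-0.016  0.004]
scene 0.05 633 dx [-0.058 -0.009  0.053] dy [-0.022  0.012]
scene 0.09 689 dx [-0.061 -0.016  0.056] dy [-0.024  0.003]
scene 0.13 657 dx [-0.039 -0.021  0.026] dy [-0.04   0.012]
scene 0.17 694 dx [-0.038 -0.019  0.028] dy [-0.039  0.017]
scene 0.21 699 dx [-0.036 -0.018  0.025] dy [-0.037  0.011]
scene 0.25 937 dx [-0.059 -0.02   0.041] dy [-0.068  0.035]
scene 0.29 1568 dx [-0.13  -0.042  0.051] dy [-0.099  0.025]
scene 0.33 1293 dx [-0.147 -0.06   0.039] dy [-0.109 -0.013]
scene 0.37 30 dx [-0.114 -0.096 -0.059] dy [-0.11  -0.086]
top 0.01 64 dx [-0.016 -0.001  0.013] dy [-0.015 -0.005]
top 0.05 235 dx [-0.051 -0.022  0.054] dy [-0.021  0.001]
top 0.09 143 dx [-0.055  0.051  0.061] dy [-0.022  0.012]
top 0.13 259 dx [-0.024  0.003  0.034] dy [-0.039 -0.018]
top 0.17 161 dx [-0.013  0.007  0.029] dy [-0.039 -0.025]
top 0.25 157 dx [-0.06  -0.016  0.046] dy [-0.071  0.022]
top 0.29 3094 dx [-0.106 -0.035  0.054] dy [-0.096  0.051]
top 0.33 10159 dx [-0.109 -0.015  0.043] dy [-0.107  0.053]
top 0.37 8225 dx [-0.152 -0.099 -0.023] dy [-0.107  0.026]
top 0.41 3559 dx [-0.153 -0.129 -0.108] dy [-0.093 -0.025]
guard 0.28 19 [0.738 0.74  0.744] [0.32 0.33]
guard 0.32 616 [0.659 0.662 0.666] [0.25 0.5 ]
guard 0.36 1444 [0.653 0.655 0.665] [0.25 0.48]
guard 0.4 806 [0.648 0.65  0.653] [0.27 0.44]
guard 0.44 904 [0.643 0.645 0.648] [0.27 0.45]
guard 0.48 678 [0.639 0.642 0.644] [0.27 0.49]
```

```bash
python3 -m handwheel '{"slide":[[0.05,0.007,0],[0.05,0.007,0],[0.05,0.007,0],[0.04,0.006,0],[0.03,0.005,0],[0.024,0.004,0],[0.012,0.002,0],[0.008,0.001,0],[0,0,0],[0,0,0]],"turn":[0,0,0,0,0,0,0,0,0,0]}'; python3 flaps.py scene
```

```text
clock: 22.25
tcp_pos: [0.5761, 0.2823, 0.1554]
eef_rot: [-180.0, 0.0, 98.4]
contact_force: [-0.1, -0.1, 0.2]
gripper_width: -0.0004
finger_force: 0.0
22.25 [0.5761 0.2823 0.1554] [-0.1 -0.1  0.2]
scene end_left 219 [  3 203  13   0   0   0   0   0   0   0   0   0   0]
scene end_right 266 [  1 243  22   0   0   0   0   0   0   0   0   0   0]
scene near 435 [  9 426   0   0   0   0   0   0   0   0   0   0   0]
scene far 997 [250   8   0   0   0   0   0   0  12 655  72   0   0]
```

```bash
python3 -m handwheel '{"slide":[[0,0,-0.035],[0,0,-0.035],[0,0,0],[0,0,0]],"turn":[0,0,0,0]}'; python3 -m handwheel '{"slide":[[-0.0336,-0.005,0.004],[-0.0317,-0.0046,-0.003],[-0.0208,-0.003,-0.009],[-0.0188,-0.0028,-0.014],[-0.0139,-0.002,-0.019],[-0.0089,-0.0013,-0.0216],[-0.003,0,-0.0234],[0,0,-0.004],[0,0,0]],"turn":[0,0,0,0,0,0,0,0,0]}'; python3 flaps.py scene
```

```text
clock: 22.8
tcp_pos: [0.5763, 0.2823, 0.1197]
eef_rot: [-179.9, 0.0, 98.4]
contact_force: [0.7, 0.0, 0.5]
gripper_width: -0.0002
finger_force: 0.0
clock: 23.92
tcp_pos: [0.5108, 0.2729, 0.0769]
eef_rot: [-179.9, 0.0, 98.4]
contact_force: [-6.3, -1.8, 14.2]
gripper_width: 0.0001
finger_force: 6.9
23.925 [0.5108 0.2729 0.0769] [-6.3 -1.8 14.2]
scene end_left 250 [  0 218  32   0   0   0   0   0   0   0   0   0   0]
scene end_right 287 [  0 245  42   0   0   0   0   0   0   0   0   0   0]
scene near 431 [  7 424   0   0   0   0   0   0   0   0   0   0   0]
scene far 638 [ 18 388  34  46  56  26  30   9  25   6   0   0   0]
```

Now I'll lift away and check.

```bash
python3 -m handwheel '{"slide":[[0,0,0.06],[0,0,0.1],[-0.05,0,0.1],[-0.05,-0.05,0.05],[0,-0.1,0],[0,-0.1,0],[0,0,0],[0,0,0]],"turn":[0,0,0,0,0,0,0,0]}'; python3 flaps.py scene wrist; mv pics/wrist_2*.png pics/wl.png 2>/dev/null; ls pics; python3 - <<'E'
from h import *
o=np.array([.477,.2677]);a=np.radians(8.35);R=np.array([[np.cos(a),-np.sin(a)],[np.sin(a),np.cos(a)]])
C=cal('wrist');im,D=manip.read_camera('wrist');cv2.imwrite('pics/final.png',im)
q=cloud(C,D)[D>0];q[:,:2]=(q[:,:2]-o)@R
for n,x0,x1 in(('near-hinge',-.06,-.04),('near-edge',-.02,-.004),('far-edge',.004,.02),('far-hinge',.04,.06)):
    m=(q[:,0]>x0)&(q[:,0]<x1)&(abs(q[:,1])<.08)&(q[:,2]<.12);print(n,m.sum(),np.percentile(q[m,2],[5,50,95]).round(4))
E
```

```text
clock: 24.98
tcp_pos: [0.4612, 0.1482, 0.2298]
eef_rot: [-180.0, -0.0, 98.4]
contact_force: [0.5, 0.5, 0.9]
gripper_width: 0.0003
finger_force: 0.0
24.975 [0.4612 0.1482 0.2298] [0.5 0.5 0.9]
scene end_left 252 [  0 210  42   0   0   0   0   0   0   0   0   0   0]
scene end_right 289 [  0 240  49   0   0   0   0   0   0   0   0   0   0]
scene near 426 [  6 420   0   0   0   0   0   0   0   0   0   0   0]
scene far 400 [ 10 390   0   0   0   0   0   0   0   0   0   0   0]
wrist end_left 3296 [   0 3296    0    0    0    0    0    0    0    0    0    0    0]
wrist end_right 5655 [   0 4588 1067    0    0    0    0    0    0    0    0    0    0]
wrist near 8072 [   9 8063    0    0    0    0    0    0    0    0    0    0    0]
wrist far 8081 [  14 8067    0    0    0    0    0    0    0    0    0    0    0]
c1.png
s2.png
scene0.png
scene_13.88.png
scene_15.72.png
scene_17.65.png
scene_20.25.png
scene_22.25.png
scene_23.93.png
scene_24.98.png
top0.png
top_13.88.png
w1.png
w3.png
wrist0.png
wrist_17.65.png
wrist_20.25.png
wrist_24.98.png
near-hinge 4475 [0.0766 0.0778 0.0791]
near-edge 3587 [0.0766 0.0778 0.0791]
far-edge 3790 [0.0383 0.0778 0.0791]
far-hinge 4506 [0.0767 0.078  0.0792]
```

View pics/final.png

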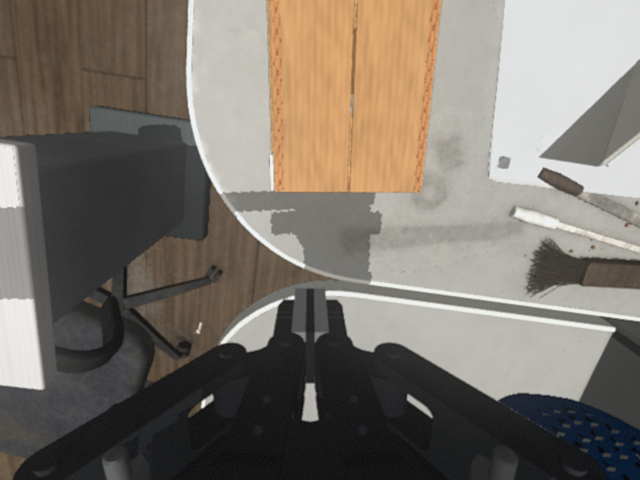

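The view shows both long flaps flat, with only the seam between them at (352,100), and the arm clear of the carton.

```bash
python3 -c "from workcell import manip; print(manip.hand_in())"
```

```text
the job is handed in; nothing more can be done
None
```

The fitting was set down inside the carton, the end flaps were folded flat before the long flaps over them, the union and ring were not touched, and the job was handed in at about 25 s; the judge's result was not shown.

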